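Pack the camp-kitchen box under its cantilever tray

ROBOT

A 6-joint arm with a two-finger parallel gripper is mounted at the origin on a cart in front of the work surface, level with it; the furniture and walls round the work are solid. World frame = base frame: x ahead of the robot, y to its left, z up, the work surface at z = 0. Lengths are in m, angles in degrees, forces in N, time in s.
With the tool pointing down it reaches from about 0.4 to 0.825 m from the base axis. Payload 7 kg.
Tool frame: the origin (TCP) lies at the very end of the fingers, on their centre line; the grasp point (between the pads) lies 19 mm behind it; z points along the fingers, y is the line along which they close (so a half turn about z gives the same grasp; the last joint's range is limited). The gripper opens to 88 mm and grips with 3 to 60 N. Pads are 19 mm wide; open, the fingers measure 130 mm over their backs; the gripper's body (78 mm by 193 mm) begins 47 mm behind the grasp point.
Start: joints at [-53.623, 20.546, 0.682, 0, -70.136, -16.507], TCP at [0.229, -0.635, 0.227] pointing down, gripper open.
Joint ranges: [-176.03, 176.03], [-82.01, 121.73], [-58.28, 71.71], [-173.87, 95.51], [-174.79, -0.11], [-173.66, 173.66]. Speed limits (degrees/s): [136.94, 136.94, 172.46, 180, 180, 180].

INTERFACE

Orientations are given as [roll, pitch, yaw] about the fixed x, y, z axes, in that order (R = Rz(yaw) Ry(pitch) Rx(roll)).
In Python, from plant import get_state, imaging, r, finder gives the robot as it stands.
- The arm moves only by the shell command python3 -m handwheel 'ROWS' [FORCE]. ROWS is JSON, a list of rows, each a list of 5 numbers: the closure, from 0 (fully open) to 1 (shut), then the shift along the world's x, y, z in cm, then the turn about the world's z in degrees. A call has 1 to 8 rows; each row is the pose to reach, as a shift and turn from the pose commanded when the call began; what a row does not reach only later rows make up. A row lasts 1/8 s, in which the tool goes at most 62.5 mm and 10.7 degrees, less where a joint would pass 70% of its speed; a pose out of reach is approached as far as the arm can. A call with a gripper value outside its range is refused whole. The fingers move at their own pace and stop on an object; FORCE is the grip in N (left out, the last holds). Time passes only in rows, so rows that repeat a pose let the fingers close. It gives the time, the measured TCP pose, the force, the opening and the grip force at its end, in the units of the state.
- get_state(): the state, without advancing time (a new reading comes with each control period).
- imaging.capture(name): name is "scene" or "side" or "wrist"; returns (picture, depth): 420x560x3 uint8, red, green, blue; 420x560 float32, m along the optical axis (not along the pixel's ray), 0 where there is no reading.
- imaging.get_calibration(name): a dict with "fx", "fy", "cx", "cy" (pixels), "rvec" (rotation vector, rad) and "tvec" (3), from world to camera coordinates, as OpenCV has them; the wrist camera has in their place "hand_eye" (4x4, takes a point from camera to tool coordinates, whose origin is the TCP and whose axes are the flange's). Camera axes: x right, y down, z forward; pixel columns grow to the right and rows downward; lengths in m; the calibration is good to about 2 mm. A picture is of the moment at which its call begins: read the wrist's pose just before it. get_calibration takes no time and is no camera call.
- r.close_job(): hands the job in; it is judged then, once.
Trained networks look in the newest picture that a camera, given by its name, has taken for a name from the list of things; names that differ only in an ending like _2 or _b are one class to them, and where a whole thing is asked for, a point or a joint stands for the part that bears it (a point fixed in the world has none). Each returns a list of dicts, best first, with "p" (0 to 1); they miss things now and then, are a little off and sometimes report something else, mostly with a low value. They report only what shows in the picture. A call takes as long as a camera call.
- finder.cut_out(camera, query): "region" (420x560 bool, what is visible of it) and "pixel" ([column, row] in pixels, amid what is visible of it).
The state is a dict: "time_s": time; "joints": joint angles; "qd": joint speeds; "joint_torque": joint torques, N m; "tcp_pos": TCP position; "eef_rot": TCP orientation; "contact_force": force on the tool from outside, world axes, zero at the start; "moment": the same for the moment, N m; "gripper_width": finger opening in m; "gripper_force": force on a finger pad.
Only numpy, scipy, OpenCV 4.12 (cv2) and the standard library are available. Lean on these libraries where they do the work, as an engineer would, in place of code of your own. Each camera call takes 0.05 s, during which the arm holds its last target. There are 200 camera calls.

TASK

Pack the camp-kitchen box: lift its cantilever tray by the wooden bar and swing it up and right back onto its stop, stand the big glass jar with the red lid and the white-capped spice jar upright in the compartment underneath, one on each side of the divider, then lower the tray gently until it is fully shut. The pink brush belongs in the tray with the fork. Let the tray down softly at both ends of its swing rather than letting it fall, set the jars down without dropping them, and leave the other things on the worktop where they are.

Things in the scene. Friction and masses are not known exactly. Their poses are not given: they have to be found in the camera images.
- box: Sage-green steel camp box; it stays put. Origin: centre of its underside. x to its back (away from the robot at yaw 0), y along its length, z up. 140 (x) x 232 (y) mm, rim 116 mm up, walls 5 mm, inner floor 10 mm up; a 4 mm thick, 45 mm high divider at y = 0 makes two cells of 130 (x) x 109 (y) mm. A cream tray on parallel arms closes it; shut, 107 mm are left between inner floor and tray.
- tray_arm (a joint): Angle q of the tray's arms: 0 shut, 1.93 on the rear stop. The arms (110 mm) lean 0.873 rad forward at 0 and keep the tray level: at q every tray point is moved from its shut place by 0.110*(sin(q-0.873)+0.766) m along the box's +x and 0.110*(cos(q-0.873)-0.643) m up (stop: 180 mm back, 17 mm down). Tray 0.4 kg, no spring: short of upright it falls shut, past it it falls back and stays.
- tray_handle (a point): Middle of the wooden lifting bar on the tray's front wall; moves with the tray. The bar is 13 mm thick, 76 mm long, lies along the box's y, 32 mm above the tray's rim (190 mm above the worktop when shut), free all round between two wire posts 96 mm apart.
- tray_floor (a point): Centre of the cream tray's inner floor (122 mm above the worktop when shut); moves with the tray, axes parallel to the box's. Tray 140 (x) x 232 (y) mm outside, walls 4 mm; inside 132 x 224 mm, 36 mm deep.
- cell_left (a point): Centre of the floor of the box's +y cell.
- cell_right (a point): Centre of the floor of the box's -y cell.
- chilli_jar: Glass jar with a red lid and red filling, 66 mm across, 100 mm high, about 0.44 kg, standing on the worktop. Origin: centre of its underside; z up along the jar.
- spice_jar: Spice jar with a white cap, 47 mm across, 98 mm high, about 0.11 kg, standing on the worktop. Origin: centre of its underside; z up along the jar.
- pink_brush: Pink vegetable brush lying bristles down, 188 mm long. Origin: middle of its length, underside. Head about 40 mm wide at its -y end (y -91 to -41 mm); straight handle 14 mm wide from y -36 to +84 mm, 6 to 18 mm above the underside. 0.05 kg, balances about y = -20 mm. It lies with the head away from the robot, within 0.35 rad.
- fork: Steel fork, 196 mm long (its x), 27 mm wide, lying along the front part of the tray (about 30 mm in front of the tray's middle); it stays in the tray.
- red_shaker: Bystander: seasoning shaker with a red lid, 43 mm across, 76 mm high.
- garlic: Bystander: a bulb of garlic, 56 mm.
- onion: Bystander: a red onion, about 67 mm.
- lime: Bystander: a lime, about 50 mm.
- striped_mug: Bystander: a striped mug, 82 mm across, 94 mm high.

How it is judged (in metres and radians):
On the way, in this order (a step that is already met when the one before it is completed fails the run):
1. the tray is swung right back onto its stop (value of joint tray_arm above 1.85 rad), for 0.2 s.
2. both jars stand upright on the compartment floor, one each side of the divider, with the tray back (value of joint tray_arm above 1.7 rad and z of chilli_jar in the frame of box between 0.004 and 0.018 m and z of spice_jar in the frame of box between 0.004 and 0.018 m and angle between each of chilli_jar, spice_jar's own z axis and vertical below 0.12 rad and ((horizontal distance between chilli_jar and cell_left below 0.06 m and horizontal distance between spice_jar and cell_right below 0.06 m) or (horizontal distance between chilli_jar and cell_right below 0.06 m and horizontal distance between spice_jar and cell_left below 0.06 m))), for 0.2 s.
3. the tray is fully shut over the jars (value of joint tray_arm below 0.04 rad), for 0.2 s.
At the end, for the whole second after the job is handed in: Tray shut (under 0.04 rad); both jars upright (0.12 rad) on the compartment floor (8 mm), one in each cell; the pink brush lying flat inside the tray along its length (within 0.8 rad, not perched on a wall), the fork still in the tray; all at rest (value of joint tray_arm below 0.04 rad and z of chilli_jar in the frame of box between 0.004 and 0.018 m and z of spice_jar in the frame of box between 0.004 and 0.018 m and angle between each of chilli_jar, spice_jar's own z axis and vertical below 0.12 rad and ((horizontal distance between chilli_jar and cell_left below 0.06 m and horizontal distance between spice_jar and cell_right below 0.06 m) or (horizontal distance between chilli_jar and cell_right below 0.06 m and horizontal distance between spice_jar and cell_left below 0.06 m)) and x of pink_brush in the frame of tray_floor between -0.066 and 0.066 m and y of pink_brush in the frame of tray_floor between -0.06 and 0.06 m and z of pink_brush in the frame of tray_floor between -0.006 and 0.022 m and not (angle between the y axis of pink_brush and the y axis of tray_floor, either way round above 0.8 rad) and x of fork in the frame of tray_floor between -0.066 and 0.066 m and z of fork in the frame of tray_floor between -0.006 and 0.035 m and linear speed of each of pink_brush, chilli_jar, spice_jar below 0.02 m/s); the robot touches nothing.
It fails at once if the tray falls shut or falls back (arms faster than 3 rad/s) (velocity of joint tray_arm above 3 rad/s or velocity of joint tray_arm below -3 rad/s).
It fails at once if a jar is dropped (let go and falling faster than 0.8 m/s, some 30 mm) ((linear speed of chilli_jar above 0.8 m/s and contact force between the fingers and chilli_jar below 0.1 N) or (linear speed of spice_jar above 0.8 m/s and contact force between the fingers and spice_jar below 0.1 N)).
It fails at once if a bystander (red shaker, garlic, onion, lime or mug) is moved more than 30 mm (distance of any of red_shaker, garlic, onion, lime, striped_mug from where it was at the start of the episode above 0.03 m).
It also fails if it takes over 72 s, if anything falls off the work surface, if the arm or the gripper's body presses on something with over 40 N, if the wrist force passes 120 N, or if a joint passes its speed limit or range.

## Working session

There is one attempt and no reset: what is moved stays moved. The work goes in short steps, Python scripts to look and compute and a shell command to move; the robot and the scene stay as the last step left them, time stands still between calls to the robot, and variables do not carry over. Pictures are saved under pics/ and viewed, at most 14 in all, crops included, and the job is handed in when it is done.

```bash
ls; mkdir -p pics; cat > h.py <<'E'
import numpy as np, cv2
from plant import get_state, imaging, r, finder
from scipy.spatial.transform import Rotation as R
def cloud(name, st=None):
    st=st or get_state()
    c=imaging.get_calibration(name); pic,d=imaging.capture(name)
    v,u=np.mgrid[:420,:560]
    P=np.stack([(u-c['cx'])/c['fx']*d,(v-c['cy'])/c['fy']*d,d],-1)
    if 'hand_eye' in c:
        H=np.array(c['hand_eye']); P=P@H[:3,:3].T+H[:3,3]
        Rt=R.from_euler('xyz',st['eef_rot'],degrees=True).as_matrix()
        P=P@Rt.T+np.array(st['tcp_pos'])
    else:
        Rm=cv2.Rodrigues(np.array(c['rvec'],float))[0]; P=(P-np.array(c['tvec']).ravel())@Rm
    P[d==0]=np.nan
    return pic,P
def find(cam,P,q,n=1):
    out=[]
    for f in finder.cut_out(cam,q)[:n]:
        X=P[f['region']]; X=X[~np.isnan(X).any(1)]
        out.append((f['p'],f['pixel'],X))
    return out
def save(n,pic): cv2.imwrite(f'pics/{n}.png',pic[...,::-1])
E
python3 - <<'E'
from h import *
np.set_printoptions(precision=3,suppress=True)
print(get_state())
for cam in ['scene','side']:
    pic,P=cloud(cam); save(cam,pic)
    for q in ['box','tray_handle','tray_floor','chilli_jar','spice_jar','pink_brush','fork','red_shaker','garlic','onion','lime','striped_mug']:
        for p,px,X in find(cam,P,q):
            print(cam,q,round(p,2),np.array(px),len(X),np.median(X,0),np.percentile(X,2,0),np.percentile(X,98,0))
E
```

```text
pics
{'time_s': 0.0, 'joints': array([-53.622,  20.592,   0.633,  -0.02 , -70.135, -16.507]), 'qd': array([-0.043, -0.001, -0.092,  0.048,  0.022,  0.069]), 'joint_torque': array([  0.001, -58.272,  29.307,   6.997,   0.007,  -0.   ]), 'tcp_pos': array([ 0.229, -0.634,  0.226]), 'eef_rot': array([ 179.905,   -0.009, -160.136]), 'contact_force': array([ 0.223, -0.657, -0.33 ]), 'moment': array([ 0.012, -0.02 ,  0.016]), 'gripper_force': 0.0, 'gripper_width': 0.08743337826624753}
scene box 0.83 [359.5 179.4] 6704 [0.475 0.05  0.119] [ 0.421 -0.095  0.01 ] [0.574 0.143 0.183]
scene tray_handle 0.78 [362.3 164.9] 3898 [0.511 0.017 0.128] [ 0.423 -0.098  0.115] [0.579 0.14  0.191]
scene tray_floor 0.61 [361.3 171.6] 3867 [0.511 0.019 0.128] [ 0.423 -0.096  0.116] [0.577 0.14  0.191]
scene chilli_jar 0.7 [292.  259.6] 1138 [0.402 0.326 0.076] [ 0.384  0.286 -0.001] [0.454 0.347 0.101]
scene spice_jar 0.96 [267.2 228.2] 626 [0.509 0.324 0.068] [0.499 0.298 0.008] [0.541 0.339 0.099]
scene pink_brush 0.71 [225.4 264.7] 457 [0.519 0.444 0.018] [0.409 0.417 0.003] [0.579 0.471 0.027]
scene for
[... 1068 characters left out ...]
] [0.568 0.439 0.101]
side pink_brush 0.67 [263.4 222.1] 111 [0.516 0.439 0.019] [0.487 0.427 0.001] [0.544 0.484 0.024]
side fork 0.57 [326.8 312.1] 413 [ 0.477 -0.029  0.13 ] [ 0.457 -0.065  0.124] [0.486 0.081 0.136]
side red_shaker 0.75 [343.4 224.7] 445 [0.673 0.299 0.06 ] [0.657 0.292 0.009] [0.697 0.332 0.079]
side garlic 0.68 [202.2 230.8] 307 [0.352 0.422 0.033] [0.329 0.41  0.012] [0.376 0.44  0.05 ]
side onion 0.85 [204.1 204.8] 373 [0.379 0.548 0.041] [0.352 0.536 0.015] [0.408 0.573 0.062]
side lime 0.66 [228.3 200.9] 218 [0.444 0.56  0.032] [0.423 0.552 0.009] [0.466 0.579 0.049]
side striped_mug 0.9 [247.2 186.2] 1064 [0.509 0.592 0.061] [0.472 0.561 0.003] [0.556 0.657 0.096]
```

View pics/scene.png

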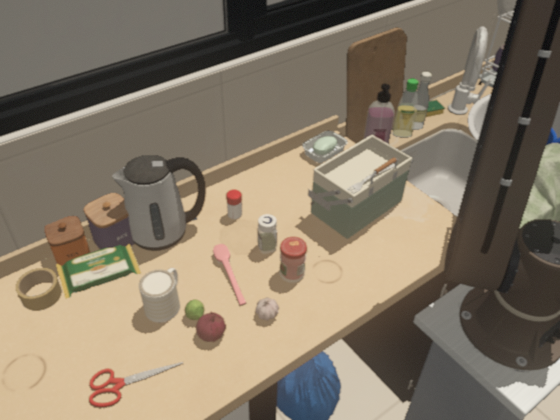

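View pics/side.png

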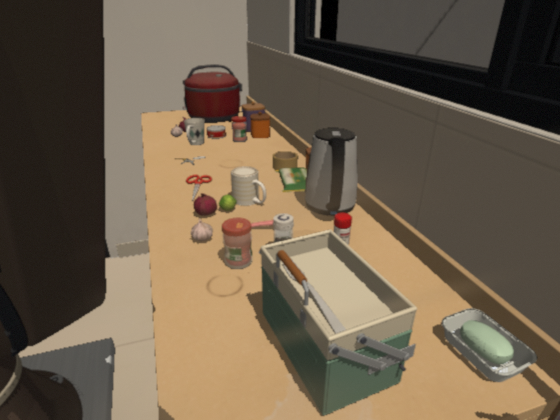

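```bash
python3 - <<'E'
from h import *
np.set_printoptions(precision=4,suppress=True)
for cam in ['scene','side']:
    pic,P=cloud(cam)
    X=P.reshape(-1,3); X=X[~np.isnan(X).any(1)]
    m=(X[:,0]>.38)&(X[:,0]<.64)&(X[:,1]>-.15)&(X[:,1]<.18)
    B=X[m&(X[:,2]>.15)&(X[:,2]<.166)]   # tray rim
    rc=cv2.minAreaRect(B[:,:2].astype('f4')); print(cam,'rim',len(B),rc, B[:,2].max())
    H=X[m&(X[:,2]>.18)&(X[:,2]<.21)]
    print('bar',len(H),cv2.minAreaRect(H[:,:2].astype('f4')),H.mean(0),H[:,2].max())
    for q,zt in [('chilli_jar',.09),('spice_jar',.09),('red_shaker',.07)]:
        Y=find(cam,P,q)[0][2]; T=Y[Y[:,2]>zt]
        print(q,len(T),cv2.minEnclosingCircle(T[:,:2].astype('f4')),T[:,2].max())
    Y=find(cam,P,'pink_brush')[0][2]; Y=Y[(Y[:,2]>.008)&(Y[:,2]<.04)]
    print('brush',cv2.minAreaRect(Y[:,:2].astype('f4')))
    b=Y[:,:2]
    if cam=='scene':
        for lo in np.arange(.38,.62,.02):
            s=b[(b[:,0]>=lo)&(b[:,0]<lo+.02)]
            if len(s): print(round(lo,2),len(s),s[:,1].min(),np.median(s[:,1]),s[:,1].max())
E
```

```text
scene rim 638 ((0.5014761090278625, 0.022128716111183167), (0.14701169729232788, 0.24110588431358337), 5.81398868560791) 0.16590365633704315
bar 141 ((0.43348196148872375, 0.015821684151887894), (0.013721616938710213, 0.09730549156665802), 4.7758660316467285) [0.4318 0.0194 0.1912] 0.19775257798790902
chilli_jar 476 ((0.415842205286026, 0.31630396842956543), 0.03457466885447502) 0.10241732205865713
spice_jar 562 ((0.5072882175445557, 0.62785404920578), 0.041577745229005814) 0.0985383113180259
red_shaker 127 ((0.674703061580658, 0.3148244321346283), 0.02158982679247856) 0.08226212423064794
brush ((0.49872463941574097, 0.44726794958114624), (0.037610068917274475, 0.18436984717845917), 74.49128723144531)
0.4 3 0.4635308529722971 0.4660450210249927 0.4675137544325364
0.42 14 0.45635528295023664 0.4631355397359743 0.4705174093970279
0.44 26 0.4524277607263211 0.45787480729150865 0.46599646702345976
0.46 34 0.4459648967030108 0.4539758542153801 0.4598449234275155
0.48 39 0.4402196511653808 0.44843598720562916 0.4552428539648762
0.5 43 0.43345513252042045 0.44383599987199596 0.4519874621592
[... 287 characters left out ...]
(0.5025644898414612, 0.017003461718559265), (0.14253124594688416, 0.23836348950862885), 5.9569196701049805) 0.1658486460084759
bar 408 ((0.43582919239997864, 0.01085808128118515), (0.012732108123600483, 0.09869952499866486), 6.182063579559326) [0.4353 0.0029 0.1938] 0.19829868552237978
chilli_jar 443 ((0.41722145676612854, 0.3129485249519348), 0.034589994698762894) 0.10288318519333274
spice_jar 200 ((0.5058485269546509, 0.2317800521850586), 0.10278701782226562) 0.15939982971193842
red_shaker 156 ((0.6277323365211487, 0.21104943752288818), 0.13349759578704834) 0.15967873978238734
brush ((0.4553753733634949, -0.016995921730995178), (0.11945661902427673, 0.2673194706439972), 37.084774017333984)
```

The scene shows the box around (360,180) with its wooden bar on the robot side. The red-lidded jar is at (292,260), the spice jar at (267,230) and the brush at (228,272). The box yaw is about 5.9° and the bar centre about (0.435, 0.013, 0.19).

```bash
python3 -m handwheel '[[0,1,5,5,8],[0,3,11,6,18],[0,5,17,6,28],[0,7,23,6,38],[0,9,29,6,48],[0,11,35,6,58],[0,13,41,6,68],[0,15,47,6,76]]' 25
python3 -m handwheel '[[0,2,6,0,0],[0,4,12,-1,0],[0,5.5,17.8,-2,0],[0,5.5,17.8,-2,0],[0,5.5,17.8,-2,0]]'
python3 - <<'E'
from h import *
np.set_printoptions(precision=4,suppress=True)
print(get_state()['tcp_pos'],get_state()['eef_rot'],get_state()['joints'])
pic,P=cloud('wrist'); save('w1',pic)
X=P.reshape(-1,3); X=X[~np.isnan(X).any(1)]
m=(X[:,0]>.38)&(X[:,0]<.64)&(X[:,1]>-.15)&(X[:,1]<.18)
H=X[m&(X[:,2]>.183)&(X[:,2]<.205)]
print('bar',len(H),cv2.minAreaRect(H[:,:2].astype('f4')),H.mean(0),H[:,2].max())
E
```

```text
time_s: 2.8
tcp_pos: [0.3754, -0.1755, 0.2871]
eef_rot: [-179.9, -0.0, -83.8]
contact_force: [1.2, -0.4, 0.8]
gripper_width: 0.0878
gripper_force: 0.0
time_s: 3.42
tcp_pos: [0.4301, 0.0008, 0.2666]
eef_rot: [180.0, -0.0, -84.0]
contact_force: [-0.3, -0.6, 1.4]
gripper_width: 0.0877
gripper_force: 0.0
[0.4301 0.0008 0.2666] [179.9915  -0.0116 -84.0474] [ 26.6029  -4.9996 -24.3306   0.0083 -70.681  -20.6531]
bar 1848 ((0.43478894233703613, 0.012333627790212631), (0.012924701906740665, 0.09816589951515198), 5.999882221221924) [0.4349 0.0084 0.1928] 0.19648459269860327
```

View pics/w1.png

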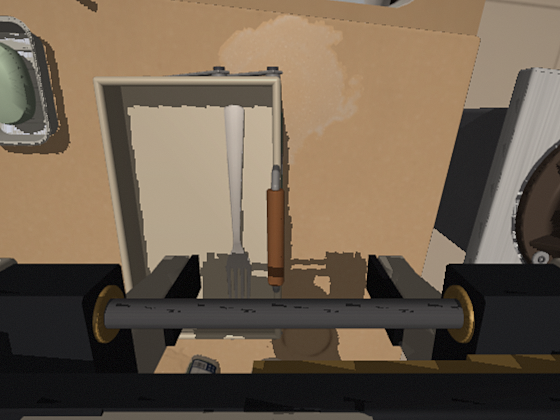

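The bar shows centred in the wrist picture at (275,235), at (0.435, 0.012) with yaw 6°. I'll go down and grip it.

```bash
python3 -m handwheel '[[0,0.5,1.15,-3,0],[0,0.5,1.15,-6,0],[0,0.5,1.15,-9.3,0],[0,0.5,1.15,-9.3,0],[1,0.5,1.15,-9.3,0],[1,0.5,1.15,-9.3,0],[1,0.5,1.15,-9.3,0],[1,0.5,1.15,-9.3,0]]' 25
python3 - <<'E'
import numpy as np
for q in np.linspace(0,1.94,21):
    x=11*(np.sin(q-.873)+.766); z=11*(np.cos(q-.873)-.643); a=np.radians(5.95)
    print(round(q,2),round(x*np.cos(a),1),round(x*np.sin(a),1),round(z,1))
E
```

```text
time_s: 4.47
tcp_pos: [0.4354, 0.0123, 0.174]
eef_rot: [-179.9, 0.0, -84.1]
contact_force: [0.3, -0.4, 0.2]
gripper_width: 0.0533
gripper_force: 0.0
0.0 -0.0 -0.0 -0.0
0.1 0.7 0.1 0.8
0.19 1.5 0.2 1.5
0.29 2.4 0.2 2.1
0.39 3.3 0.3 2.7
0.48 4.2 0.4 3.1
0.58 5.2 0.5 3.5
0.68 6.3 0.7 3.7
0.78 7.3 0.8 3.9
0.87 8.4 0.9 3.9
0.97 9.4 1.0 3.9
1.07 10.5 1.1 3.7
1.16 11.5 1.2 3.5
1.26 12.5 1.3 3.1
1.36 13.5 1.4 2.7
1.46 14.4 1.5 2.1
1.55 15.3 1.6 1.5
1.65 16.0 1.7 0.8
1.75 16.8 1.7 -0.0
1.84 17.4 1.8 -0.9
1.94 18.0 1.9 -1.8
```

```bash
python3 -m handwheel '[[1,0,0,0,0],[1,0,0,0,0],[1,0,0,0,0],[1,0,0,0,0],[1,0.3,0,0.35,0],[1,0.7,0.1,0.8,0],[1,0.7,0.1,0.8,0]]'
```

```text
time_s: 5.35
tcp_pos: [0.4426, 0.013, 0.1818]
eef_rot: [-180.0, -0.0, -84.1]
contact_force: [0.5, -0.9, -5.1]
gripper_width: 0.012
gripper_force: 25.0
```

```bash
python3 -m handwheel '[[1,0.8,0.1,0.7,0],[1,1.7,0.1,1.3,0],[1,2.6,0.2,1.9,0],[1,3.5,0.3,2.3,0],[1,4.5,0.4,2.7,0],[1,5.6,0.6,2.9,0],[1,6.6,0.7,3.1,0],[1,7.7,0.8,3.1,0]]'
python3 -m handwheel '[[1,1,0.1,0,0],[1,2.1,0.2,-0.2,0],[1,3.1,0.3,-0.4,0],[1,4.1,0.4,-0.8,0],[1,5.1,0.5,-1.2,0],[1,6,0.6,-1.8,0],[1,6.9,0.7,-2.4,0],[1,7.6,0.8,-3.1,0]]'
```

```text
time_s: 6.35
tcp_pos: [0.5201, 0.021, 0.2129]
eef_rot: [-180.0, -0.0, -84.1]
contact_force: [-0.4, -0.3, -2.0]
gripper_width: 0.0114
gripper_force: 25.0
time_s: 7.35
tcp_pos: [0.5959, 0.0289, 0.1811]
eef_rot: [180.0, -0.0, -84.1]
contact_force: [0.9, -4.5, -4.3]
gripper_width: 0.0121
gripper_force: 25.0
```

```bash
python3 -m handwheel '[[1,0.5,0.05,-0.5,0],[1,1,0.1,-1.1,0],[1,1.4,0.1,-1.6,0],[1,1.8,0.2,-2.2,0],[1,1.9,0.2,-2.5,0],[1,1.9,0.2,-2.5,0]]'
```

```text
time_s: 8.1
tcp_pos: [0.6142, 0.0308, 0.1569]
eef_rot: [180.0, -0.0, -84.1]
contact_force: [-1.1, -5.1, -1.0]
gripper_width: 0.012
gripper_force: 25.0
```

```bash
python3 -m handwheel '[[0.6,0,0,0,0],[0.6,0,0,0,0],[0,0,0,0,0],[0,0,0,0,0],[0,0,0,4,0],[0,-1,1,9,0],[0,-5,5.5,9,0],[0,-9,10,9,0]]'
python3 -m handwheel '[[0,-3.5,5,0,0],[0,-7,10,-2,0],[0,-10.7,15,-4,0],[0,-10.7,16.3,-5,0],[0,-10.7,16.3,-5,0]]'
python3 - <<'E'
from h import *
np.set_printoptions(precision=4,suppress=True)
pic,P=cloud('wrist'); save('w2',pic)
for q,zt in [('chilli_jar',.09),('spice_jar',.09)]:
  for p,px,Y in find('wrist',P,q):
    T=Y[(Y[:,2]>zt)&(Y[:,2]<.115)]
    print(q,p,px,len(T),cv2.minEnclosingCircle(T[:,:2].astype('f4')),T[:,2].max())
pic,P=cloud('side'); save('s2',pic)
X=P.reshape(-1,3); X=X[~np.isnan(X).any(1)]
H=X[(X[:,2]>.167)&(X[:,2]<.19)&(X[:,0]>.56)&(X[:,0]<.66)&(abs(X[:,1]-.03)<.07)]
print('bar',len(H),cv2.minAreaRect(H[:,:2].astype('f4')),H[:,2].max())
E
```

```text
time_s: 9.1
tcp_pos: [0.5236, 0.1321, 0.2471]
eef_rot: [-179.9, 0.1, -84.2]
contact_force: [-0.3, 0.4, 0.1]
gripper_width: 0.0848
gripper_force: 0.0
time_s: 9.72
tcp_pos: [0.4168, 0.2949, 0.1959]
eef_rot: [180.0, -0.1, -84.0]
contact_force: [0.4, -0.2, 0.2]
gripper_width: 0.0876
gripper_force: 0.0
chilli_jar 0.63 [279.2, 226.9] 4518 ((0.4161437749862671, 0.3144015669822693), 0.03245134651660919) 0.10071268702901826
spice_jar 0.96 [166.7, 209.8] 2403 ((0.5240758657455444, 0.31309783458709717), 0.023295912891626358) 0.09951047300888884
bar 355 ((0.6140474677085876, 0.02996160462498665), (0.012437393888831139, 0.09741667658090591), 8.244431495666504) 0.18175440412771932
```

View pics/s2.png

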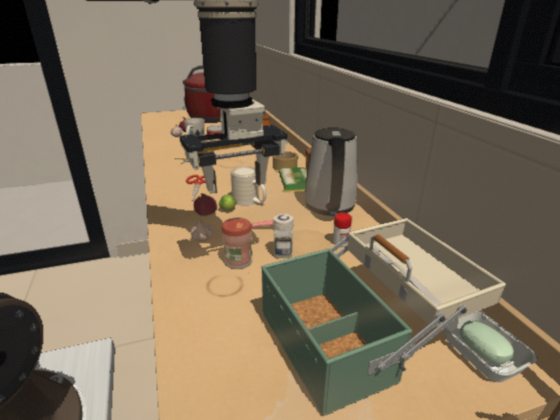

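View pics/w2.png

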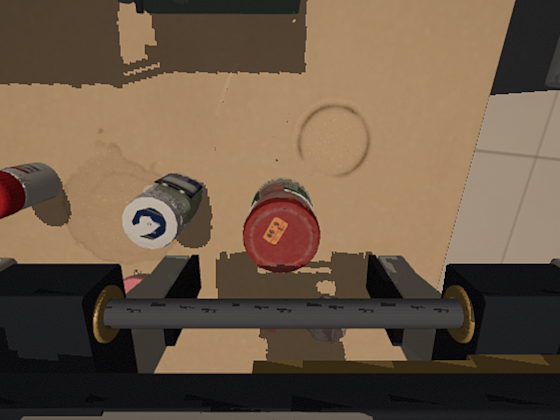

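The side picture shows the tray resting right back, with the bar at (390,248) and both cells empty. The wrist picture shows the chilli jar at (279,227) and the spice jar at (150,220). Next I'll grasp the chilli jar.

```bash
python3 -m handwheel '[[0,-0.1,1.95,-1,0],[0,-0.1,1.95,-5,0],[0,-0.1,1.95,-10,0],[0,-0.1,1.95,-13.5,0],[0,-0.1,1.95,-13.5,0],[1,-0.1,1.95,-13.5,0],[1,-0.1,1.95,-13.5,0],[1,-0.1,1.95,-13.5,0]]' 30
python3 -m handwheel '[[1,0,0,0,0],[1,0,0,0,0],[1,0,0,0.5,0],[1,0,0,2,0],[1,0,0,2,0]]'
```

```text
time_s: 10.92
tcp_pos: [0.4166, 0.3143, 0.0629]
eef_rot: [-179.9, 0.1, -84.1]
contact_force: [-3.8, 0.7, 6.6]
gripper_width: 0.064
gripper_force: 30.1
time_s: 11.55
tcp_pos: [0.4168, 0.3144, 0.083]
eef_rot: [-179.9, 0.1, -84.1]
contact_force: [-0.5, 0.1, -4.4]
gripper_width: 0.0639
gripper_force: 30.0
```

```bash
python3 -m handwheel '[[1,0,0,5,0],[1,1,-2,10,0],[1,2.5,-7,14,0],[1,4,-12,14,0],[1,5.5,-17,14,0],[1,7,-21,14,0],[1,7.5,-23.9,14,0],[1,7.5,-23.9,14,0]]'
python3 - <<'E'
from h import *
np.set_printoptions(precision=4,suppress=True)
for cam in ['wrist','side','scene']:
    pic,P=cloud(cam); save('b_'+cam,pic)
    X=P.reshape(-1,3); X=X[~np.isnan(X).any(1)]
    H=X[(X[:,2]>.106)&(X[:,2]<.122)&(X[:,0]>.40)&(X[:,0]<.60)&(abs(X[:,1]-.02)<.14)]
    a=np.radians(5.95); Q=(H[:,:2]-[.502,.0193])@np.array([[np.cos(a),-np.sin(a)],[np.sin(a),np.cos(a)]])
    Q=Q[(abs(Q[:,0])<.08)&(abs(Q[:,1])<.125)]
    print(cam,len(Q),np.percentile(Q,[0.5,99.5],axis=0))
E
```

```text
time_s: 12.55
tcp_pos: [0.4909, 0.0728, 0.2212]
eef_rot: [179.9, -0.0, -84.3]
contact_force: [-0.4, -0.0, -6.0]
gripper_width: 0.064
gripper_force: 30.0
wrist 4833 [[-0.0713 -0.0986]
 [ 0.0699  0.0921]]
side 2303 [[-0.0701 -0.1208]
 [ 0.0763  0.1149]]
scene 594 [[-0.0732 -0.1155]
 [ 0.0715  0.1216]]
```

View pics/b_side.png

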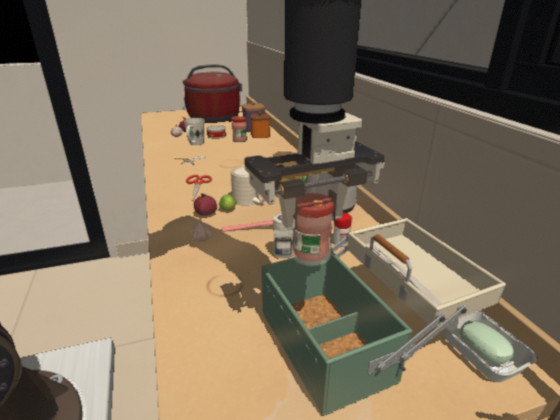

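The jar hangs upright over the +y cell and the box centre is confirmed, so I'll lower it.

```bash
python3 -m handwheel '[[1,0,0.05,-4,0],[1,0,0.05,-8,0],[1,0,0.05,-11,0],[1,0,0.05,-13,0],[1,0,0.05,-14,0],[1,0,0.05,-14.4,0],[1,0,0.05,-14.7,0],[1,0,0.05,-14.7,0]]'
```

```text
time_s: 13.7
tcp_pos: [0.4915, 0.0754, 0.075]
eef_rot: [-180.0, 0.0, -84.1]
contact_force: [0.3, -0.1, -4.4]
gripper_width: 0.0638
gripper_force: 30.0
```

```bash
python3 -m handwheel '[[1,0,0,-0.1,0],[1,0,0,-0.2,0],[1,0,0,-0.3,0],[1,0,0,-0.3,0]]'
```

```text
time_s: 14.2
tcp_pos: [0.4917, 0.0747, 0.0731]
eef_rot: [-179.9, -0.0, -84.1]
contact_force: [-4.2, -3.7, 10.4]
gripper_width: 0.0636
gripper_force: 30.0
```

```bash
python3 -m handwheel '[[0.19,0,0,0,0],[0.19,0,0,0,0],[0.19,0,0,0,0],[0.19,0,0,1.5,0],[0.19,0,0,5,0],[0,0,0,10,0],[0,0,0,14,0],[0,0.5,4,14,0]]'
python3 -m handwheel '[[0,0.5,5.5,0,0],[0,1,11,0,0],[0,2,16.5,-2,0],[0,2.7,19.8,-2,0],[0,2.7,19.8,-2,0]]'
python3 - <<'E'
from h import *
np.set_printoptions(precision=4,suppress=True)
for cam in ['scene','side','wrist']:
  pic,P=cloud(cam); save('c_'+cam,pic)
  for q,zt in [('chilli_jar',.09),('spice_jar',.09)]:
   for p,px,Y in find(cam,P,q):
    T=Y[(Y[:,2]>zt)&(Y[:,2]<.125)]
    if len(T): print(cam,q,p,px,len(T),cv2.minEnclosingCircle(T[:,:2].astype('f4')),T[:,2].max())
E
```

```text
time_s: 15.2
tcp_pos: [0.498, 0.1152, 0.2167]
eef_rot: [-179.6, 0.2, -84.2]
contact_force: [0.5, -0.0, -1.1]
gripper_width: 0.087
gripper_force: 0.0
time_s: 15.82
tcp_pos: [0.5234, 0.3153, 0.1916]
eef_rot: [180.0, -0.0, -84.0]
contact_force: [-0.8, -1.0, -0.6]
gripper_width: 0.0881
gripper_force: 0.0
scene chilli_jar 0.98 [347.4, 190.1] 404 ((0.4764043688774109, 0.09072987735271454), 0.053661901503801346) 0.11786714226029886
scene spice_jar 0.9 [267.9, 228.6] 211 ((0.524277925491333, 0.3159200847148895), 0.026076259091496468) 0.10242484816160223
side chilli_jar 0.73 [311.9, 293.5] 962 ((0.47710731625556946, 0.03866184130311012), 0.06996767222881317) 0.11484284424769456
side spice_jar 0.71 [284.5, 235.3] 214 ((0.5269644856452942, 0.3122340738773346), 0.023864511400461197) 0.10158616158943118
wrist spice_jar 0.92 [284.3, 208.2] 2416 ((0.524459719657898, 0.3129544258117676), 0.022931493818759918) 0.09890488908297809
```

View pics/c_scene.png

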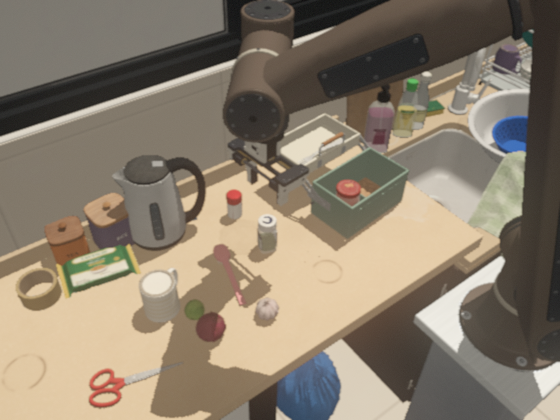

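The chilli jar stands in the +y cell at (348,190). Next I'll grasp the spice jar.

```bash
python3 -m handwheel '[[0,0.1,-0.2,-4,0],[0,0.1,-0.2,-9,0],[0,0.1,-0.2,-13,0],[0,0.1,-0.2,-13,0],[1,0.1,-0.2,-13,0],[1,0.1,-0.2,-13,0],[1,0.1,-0.2,-13,0],[1,0.1,-0.2,-13,0]]' 20
python3 -m handwheel '[[1,0,0,0,0],[1,0,0,0,0],[1,0,0,0.5,0],[1,0,0,2,0],[1,0,0,2,0]]'
```

```text
time_s: 17.27
tcp_pos: [0.5245, 0.3115, 0.0624]
eef_rot: [-179.9, 0.1, -84.1]
contact_force: [-0.2, -0.7, -0.5]
gripper_width: 0.0535
gripper_force: 0.0
time_s: 17.9
tcp_pos: [0.525, 0.3119, 0.0832]
eef_rot: [-179.9, 0.1, -84.1]
contact_force: [0.3, -0.5, -0.4]
gripper_width: 0.0498
gripper_force: 20.0
```

```bash
python3 -m handwheel '[[1,0,0,3,0],[1,0,0,5,0],[1,0,0,5,0]]'; python3 - <<'E'
from h import *
np.set_printoptions(precision=4,suppress=True)
ims=[]
for cam in ['scene','side']:
  pic,P=cloud(cam)
  for p,px,Y in find(cam,P,'spice_jar'):
    print(cam,p,px,len(Y),np.percentile(Y,[2,50,98],axis=0)); u,v=map(int,px)
    ims.append(cv2.resize(pic[v-60:v+60,u-60:u+60],(390,390)))
save('grip',np.hstack(ims))
E
```

```text
time_s: 18.27
tcp_pos: [0.5249, 0.3119, 0.1332]
eef_rot: [-179.9, 0.1, -84.1]
contact_force: [1.0, 0.6, -1.0]
gripper_width: 0.0493
gripper_force: 20.0
scene 0.98 [263.3, 213.0] 584 [[ 0.4977  0.2764 -0.0016]
 [ 0.5095  0.3296  0.1182]
 [ 0.6297  0.3402  0.1702]]
side 0.64 [281.9, 207.5] 889 [[0.5006 0.2864 0.0744]
 [0.5197 0.2933 0.1302]
 [0.5426 0.3272 0.169 ]]
```

View pics/grip.png

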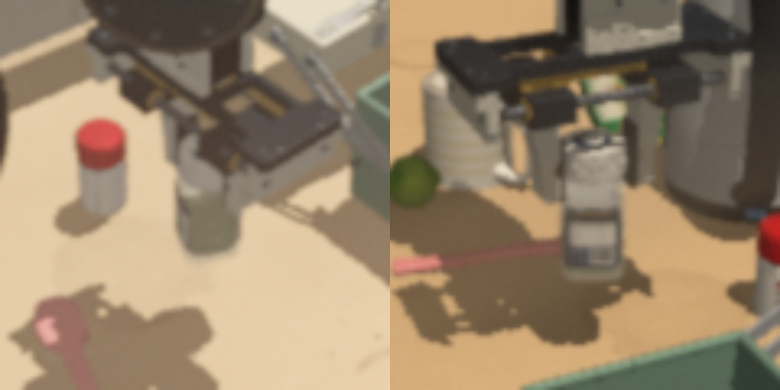

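The spice jar is held upright. I'll carry it to the -y cell.

```bash
python3 -m handwheel '[[1,0,-1,5,0],[1,0,-5,9,0],[1,-0.5,-11,9,0],[1,-1,-17,9,0],[1,-1.5,-23,9,0],[1,-2.1,-29,9,0],[1,-2.1,-34,9,0],[1,-2.1,-34.9,9,0]]'
python3 -m handwheel '[[1,0,0,-4,0],[1,0,0,-8,0],[1,0,0,-11,0],[1,0,0,-13,0],[1,0,0,-14,0],[1,0,0,-14.6,0],[1,0,0,-14.6,0]]'
```

```text
time_s: 19.48
tcp_pos: [0.5023, -0.0404, 0.2208]
eef_rot: [179.9, -0.0, -84.3]
contact_force: [0.2, 0.6, -1.4]
gripper_width: 0.0498
gripper_force: 20.0
time_s: 20.35
tcp_pos: [0.5034, -0.0377, 0.0756]
eef_rot: [180.0, -0.0, -84.1]
contact_force: [0.8, 0.3, -1.0]
gripper_width: 0.0499
gripper_force: 20.0
```

```bash
python3 -m handwheel '[[1,0,0,-0.1,0],[1,0,0,-0.2,0],[1,0,0,-0.3,0],[1,0,0,-0.3,0]]'
```

```text
time_s: 20.85
tcp_pos: [0.5032, -0.0378, 0.0726]
eef_rot: [-180.0, 0.0, -84.1]
contact_force: [-0.2, 0.0, -1.0]
gripper_width: 0.0495
gripper_force: 20.0
```

```bash
python3 -m handwheel '[[1,0,0,-0.1,0],[1,0,0,-0.2,0],[1,0,0,-0.2,0]]'
```

```text
time_s: 21.22
tcp_pos: [0.5038, -0.0379, 0.0719]
eef_rot: [-179.9, -0.0, -84.1]
contact_force: [-3.7, 0.1, 13.2]
gripper_width: 0.0495
gripper_force: 20.0
```

```bash
python3 -m handwheel '[[0.3,0,0,0,0],[0.3,0,0,0,0],[0.3,0,0,0,0],[0.3,0,0,1.5,0],[0.3,0,0,6,0],[0.3,0,0,12,0],[0.3,0,0,18,0],[0.3,0,0,18,0]]'
python3 - <<'E'
from h import *
np.set_printoptions(precision=4,suppress=True)
ims=[]
for cam in ['wrist','scene','side']:
  pic,P=cloud(cam); save('d_'+cam,pic)
  if cam!='scene': ims.append(cv2.resize(pic,(400,300)))
  X=P.reshape(-1,3); X=X[~np.isnan(X).any(1)]
  H=X[(X[:,2]>.167)&(X[:,2]<.19)&(X[:,0]>.56)&(X[:,0]<.66)&(abs(X[:,1]-.03)<.07)]
  if len(H): print(cam,'bar',len(H),cv2.minAreaRect(H[:,:2].astype('f4')),H[:,2].max())
  for q in ['chilli_jar','spice_jar']:
   for p,px,Y in find(cam,P,q):
    Y=Y[Y[:,2]<.14]; print(cam,q,p,px,len(Y),np.percentile(Y,[1,50,99],axis=0).ravel())
save('in',np.hstack(ims)); print(get_state()['tcp_pos'])
E
```

```text
time_s: 22.22
tcp_pos: [0.5058, -0.0376, 0.2571]
eef_rot: [-179.4, 0.0, -84.1]
contact_force: [0.3, 0.2, -0.5]
gripper_width: 0.0615
gripper_force: 0.0
wrist bar 465 ((0.6169085502624512, -0.0028446614742279053), (0.012538702227175236, 0.027644552290439606), 8.502777099609375) 0.17948587307747377
wrist chilli_jar 0.76 [287.0, 274.9] 2741 [0.4627 0.0414 0.017  0.4939 0.0498 0.0893 0.5218 0.0699 0.109 ]
wrist spice_jar 0.97 [292.7, 194.5] 2336 [ 0.4807 -0.0617  0.0252  0.5037 -0.0437  0.1063  0.5251 -0.0163  0.1083]
scene bar 118 ((0.6117838025093079, 0.03178250044584274), (0.015592877753078938, 0.09320476651191711), 5.772373199462891) 0.18048575741902814
scene chilli_jar 0.92 [350.2, 192.8] 497 [0.4578 0.0459 0.0735 0.4816 0.0819 0.1056 0.5204 0.1081 0.1113]
scene spice_jar 0.6 [372.6, 175.7] 510 [ 0.4758 -0.0855  0.0222  0.4957 -0.0205  0.0815  0.5732 -0.0075  0.1106]
side bar 322 ((0.613895833492279, 0.030344834551215172), (0.012569613754749298, 0.09959015250205994), 7.166574954986572) 0.1818499600677305
side spice_jar 0.7 [342.8, 331.4] 1325 [ 0.4506 -0.0968  0.0118  0.4968 -0.0468  0.1004  0.567   0.0479  0.1172]
[ 0.5029 -0.0379  0.2497]
```

View pics/in.png

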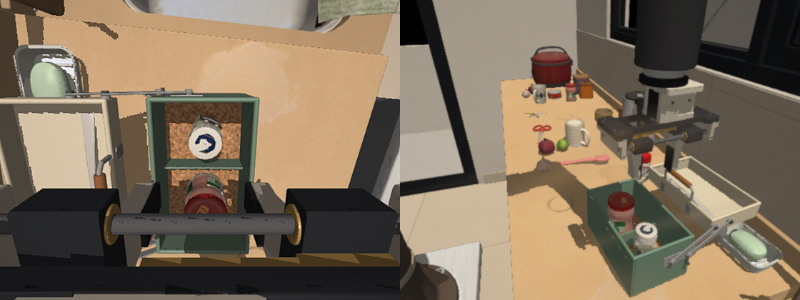

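Both jars stand upright, one on each side of the divider. I'll go back to the bar at (0.614, 0.031).

```bash
python3 -m handwheel '[[0.3,5,3,1,0],[0.3,10,6,1,0],[0.3,11.1,6.9,0,0],[0.3,11.1,6.9,0,0],[0.3,11.1,6.9,-5,0],[0.3,11.1,6.9,-9.3,0],[0.3,11.1,6.9,-9.3,0],[0.3,11.1,6.9,-9.3,0]]' 25
python3 -m handwheel '[[1,0,0,0,0],[1,0,0,0,0],[1,0,0,0,0],[1,0,0,0,0],[1,0,0,0,0],[1,0,0,0,0]]'
```

```text
time_s: 23.68
tcp_pos: [0.615, 0.0309, 0.1597]
eef_rot: [-179.9, -0.0, -84.1]
contact_force: [0.7, 0.7, 0.5]
gripper_width: 0.0613
gripper_force: 0.0
time_s: 24.42
tcp_pos: [0.6141, 0.0312, 0.1575]
eef_rot: [180.0, -0.0, -84.1]
contact_force: [0.5, -0.1, 0.0]
gripper_width: 0.0122
gripper_force: 25.0
```

```bash
python3 -m handwheel '[[1,-0.6,-0.05,0.8,0],[1,-1.2,-0.1,1.7,0],[1,-2,-0.2,2.5,0],[1,-2.7,-0.3,3.2,0],[1,-3.6,-0.4,3.8,0],[1,-4.5,-0.45,4.4,0],[1,-5.5,-0.55,4.8,0],[1,-6.5,-0.65,5.2,0]]'
python3 -m handwheel '[[1,-1,-0.1,0.2,0],[1,-2.1,-0.2,0.4,0],[1,-3.1,-0.3,0.4,0],[1,-4.2,-0.4,0.4,0],[1,-5.2,-0.5,0.2,0],[1,-6.3,-0.7,0,0],[1,-7.3,-0.8,-0.4,0],[1,-8.2,-0.9,-0.8,0]]'
```

```text
time_s: 25.42
tcp_pos: [0.5481, 0.0244, 0.2096]
eef_rot: [179.9, -0.0, -84.1]
contact_force: [-0.1, -1.7, -4.7]
gripper_width: 0.0117
gripper_force: 25.0
time_s: 26.42
tcp_pos: [0.4669, 0.0161, 0.2007]
eef_rot: [-180.0, 0.0, -84.1]
contact_force: [9.7, -1.3, -19.2]
gripper_width: 0.0121
gripper_force: 25.0
```

```bash
python3 -m handwheel '[[1,-0.9,-0.1,-0.6,0],[1,-1.8,-0.15,-1.2,0],[1,-2.6,-0.25,-1.9,0],[1,-3,-0.3,-2.3,0],[1,-3.3,-0.3,-2.7,0],[1,-3.3,-0.3,-2.7,0]]'
```

```text
time_s: 27.18
tcp_pos: [0.4353, 0.0129, 0.1749]
eef_rot: [-179.8, -0.0, -84.1]
contact_force: [8.6, -3.8, -11.9]
gripper_width: 0.0121
gripper_force: 25.0
```

```bash
python3 -m handwheel '[[1,0,0,-0.1,0],[1,0,0,-0.2,0],[1,0,0,-0.3,0],[1,0,0,-0.3,0]]'
```

```text
time_s: 27.68
tcp_pos: [0.4351, 0.0127, 0.1739]
eef_rot: [-179.8, -0.0, -84.1]
contact_force: [-4.1, -1.8, 13.4]
gripper_width: 0.0122
gripper_force: 25.0
```

```bash
python3 -m handwheel '[[0.5,0,0,0,0],[0.5,0,0,0,0],[0.3,0,0,0,0],[0.3,0,0,4,0],[0.3,0,1,9,0],[0.3,1,6,9,10],[0.3,2,11,9,20],[0.3,3,16,9,30]]'
python3 -m handwheel '[[0.3,1,6,0,10],[0.3,2,12,0,20],[0.3,3,18,-2,30],[0.3,4,24,-4,39],[0.3,5.3,25,-8,39],[0.3,5.3,25,-8,39]]'
python3 - <<'E'
from h import *
np.set_printoptions(precision=4,suppress=True)
s=get_state(); print(s['tcp_pos'],s['eef_rot'],s['joints'])
pic,P=cloud('wrist'); save('brush',pic)
for p,px,Y in find('wrist',P,'pink_brush'):
    Y=Y[(Y[:,2]>.008)&(Y[:,2]<.05)]; rc=cv2.minAreaRect(Y[:,:2].astype('f4')); print(p,px,len(Y),rc)
    for lo in np.arange(.38,.62,.02):
        t=Y[(Y[:,0]>=lo)&(Y[:,0]<lo+.02)]
        if len(t)>5: print(round(lo+.01,2),len(t),t[:,1].min(),np.median(t[:,1]),t[:,1].max(),np.median(t[:,2]))
pic,P=cloud('side'); X=P.reshape(-1,3)
H=X[(X[:,2]>.183)&(X[:,2]<.205)&(abs(X[:,0]-.43)<.1)&(abs(X[:,1]-.02)<.1)]
print('bar',cv2.minAreaRect(H[:,:2].astype('f4')),H[:,2].max())
E
```

```text
time_s: 28.68
tcp_pos: [0.4643, 0.1743, 0.2618]
eef_rot: [-180.0, 0.0, -53.8]
contact_force: [1.3, -0.6, 0.7]
gripper_width: 0.0613
gripper_force: 0.0
time_s: 29.42
tcp_pos: [0.5158, 0.4222, 0.1764]
eef_rot: [179.6, 0.2, -15.1]
contact_force: [-0.3, -0.2, 0.3]
gripper_width: 0.061
gripper_force: 0.0
[0.5158 0.4222 0.1764] [179.5707   0.203  -15.1112] [ 55.9907  21.9169  -3.9562  -0.0587 -64.5988  18.9243]
0.72 [265.1, 166.0] 3341 ((0.5039927959442139, 0.44430363178253174), (0.03956321254372597, 0.1743728220462799), 74.99806213378906)
0.43 52 0.4538978186124534 0.46031048379315703 0.46702644278681776 0.008476962737214946
0.45 189 0.44779370603849517 0.45682565115583335 0.46529607262503847 0.009314430781082572
0.47 195 0.443181441867972 0.45190495440600925 0.4604174763680598 0.012062396009888121
0.49 236 0.437690668407185 0.44632413300848617 0.4544146435681083 0.015096431638479221
0.51 279 0.4329317409845963 0.441789676342488 0.45072280204940474 0.018055820506403114
0.53 360 0.4181877263807942 0.43581959841482243 0.4457793137895266 0.02028289866462754
0.55 808 0.4090495997317286 0.4296950523256965 0.4491169572336791 0.022958027607342932
0.57 927 0.40747012567627144 0.42669218465591147 0.4480957279860616 0.02403983994327097
0.59 294 0.4099654472363645 0.42642927369175426 0.44253056746308644 0.02316015028995419
bar ((0.4361118972301483, 0.01044544205069542), (0.013315016403794289, 0.09818752855062485), 6.355340957641602) 0.19865621814508355
```

View pics/brush.png

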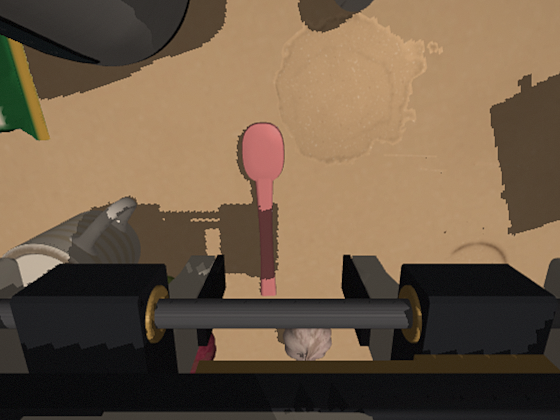

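The brush head is at (264,150) and its handle runs straight down the picture. The bar is back in its shut place. I'll grip the brush near its balance point, (0.523, 0.4385).

```bash
python3 -m handwheel '[[0.3,0.7,1.6,-4,1],[0.3,0.7,1.6,-9,1],[0.3,0.7,1.6,-14,1],[0.3,0.7,1.6,-16.8,1],[0.3,0.7,1.6,-16.8,1],[1,0.7,1.6,-16.8,1],[1,0.7,1.6,-16.8,1],[1,0.7,1.6,-16.8,1]]' 15
python3 -m handwheel '[[1,0,0,0,0],[1,0,0,0,0],[1,0,0,0,0],[1,0,0,0,0],[1,0,0,3,0],[1,0,0,8,0],[1,0,0,13,0],[1,0,0,17,0]]'
```

```text
time_s: 30.58
tcp_pos: [0.5247, 0.4393, 0.0152]
eef_rot: [-179.9, -0.1, -14.1]
contact_force: [0.0, 0.4, 0.4]
gripper_width: 0.037
gripper_force: 0.0
time_s: 31.58
tcp_pos: [0.5244, 0.4388, 0.1857]
eef_rot: [-179.9, -0.0, -14.1]
contact_force: [1.0, -0.4, -0.9]
gripper_width: 0.0136
gripper_force: 15.0
```

```bash
python3 -m handwheel '[[1,0,0,5,0],[1,0,-5,9,-10],[1,0,-10,9,-20],[1,0,-16,9,-30],[1,0,-22,9,-40],[1,0,-28,9,-50],[1,0.5,-34,9,-60],[1,1,-38,9,-70]]'
python3 -m handwheel '[[1,0,-5.8,0,0],[1,0,-5.8,0,0],[1,0,-5.8,0,0]]'
python3 - <<'E'
from h import *
np.set_printoptions(precision=4,suppress=True)
s=get_state(); print(s['tcp_pos'],s['eef_rot'])
ims=[]
for cam in ['wrist','side','scene']:
  pic,P=cloud(cam)
  if cam!='scene': ims.append(cv2.resize(pic,(400,300)))
  for p,px,Y in find(cam,P,'pink_brush'):
    print(cam,p,px,len(Y),cv2.minAreaRect(Y[:,:2].astype('f4')),np.percentile(Y,[2,50,98],axis=0).ravel())
save('hold',np.hstack(ims))
E
```

```text
time_s: 32.58
tcp_pos: [0.5338, 0.0563, 0.2738]
eef_rot: [-180.0, 0.0, -84.5]
contact_force: [-0.0, 0.3, -0.3]
gripper_width: 0.0135
gripper_force: 15.0
time_s: 32.95
tcp_pos: [0.5342, 0.0005, 0.2735]
eef_rot: [180.0, 0.0, -84.2]
contact_force: [0.8, 0.8, -0.6]
gripper_width: 0.0135
gripper_force: 15.0
[0.5342 0.0005 0.2735] [179.9999   0.0145 -84.192 ]
wrist 0.91 [284.8, 207.5] 9902 ((0.5323753952980042, -0.002375781536102295), (0.03974267095327377, 0.1269340217113495), 8.6935396194458) [ 0.5207 -0.0633  0.2725  0.5361 -0.0353  0.2829  0.5554  0.0513  0.2855]
side 0.6 [374.2, 213.1] 1033 ((0.6460469961166382, 0.17835602164268494), (0.5266677141189575, 0.13981178402900696), 52.98260498046875) [ 0.5171 -0.0637  0.0023  0.5304 -0.0381  0.2824  0.7919  0.3229  0.2872]
scene 0.63 [352.9, 125.7] 334 ((0.6351460218429565, -0.07809993624687195), (0.13212689757347107, 0.4660200774669647), 42.58685302734375) [ 0.514  -0.2261 -0.0042  0.5251  0.0421  0.2698  0.7876  0.1222  0.2852]
```

View pics/hold.png

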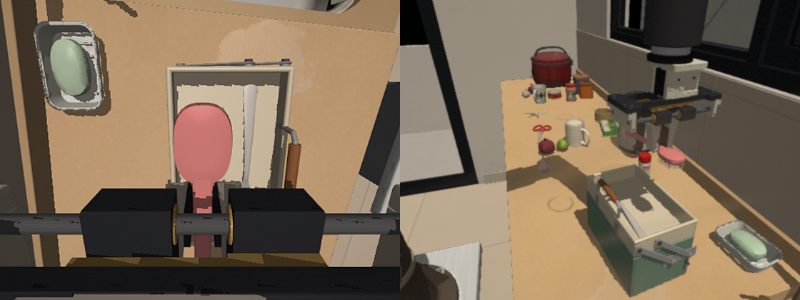

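The brush is held level over the tray, pointing along it beside the fork, so I'll lower it.

```bash
python3 -m handwheel '[[1,0,0,-4,0],[1,0,0,-8,0],[1,0,0,-11,0],[1,0,0,-12.5,0],[1,0,0,-13.2,0],[1,0,0,-13.3,0],[1,0,0,-13.3,0]]'
```

```text
time_s: 34.12
tcp_pos: [0.5348, 0.0008, 0.1415]
eef_rot: [-179.9, 0.0, -84.1]
contact_force: [-0.2, 0.2, 0.1]
gripper_width: 0.0137
gripper_force: 15.0
```

```bash
python3 -m handwheel '[[1,0,0,-0.2,0],[1,0,0,-0.3,0],[0.7,0,0,-0.3,0],[0.7,0,0,-0.3,0],[0.7,0,0,-0.3,0],[0.7,0,0,1,0],[0.7,0,0,6,0],[0.7,0,0,11,0]]'
python3 -m handwheel '[[0.7,0,6,2,0],[0.7,0,12,3,0],[0.7,0,18,3,0],[0.7,0,24,3,0],[0.7,0,24,3,0]]'
python3 - <<'E'
from h import *
np.set_printoptions(precision=4,suppress=True)
ims=[]
a=np.radians(5.95);M=np.array([[np.cos(a),-np.sin(a)],[np.sin(a),np.cos(a)]])
for cam in ['side','scene']:
  pic,P=cloud(cam); ims.append(pic[100:400,180:530] if cam=='side' else pic[80:380,180:530])
  X=P.reshape(-1,3)
  H=X[(X[:,2]>.183)&(X[:,2]<.205)&(abs(X[:,0]-.43)<.1)&(abs(X[:,1]-.02)<.1)]
  print('bar',cv2.minAreaRect(H[:,:2].astype('f4')),H[:,2].max())
  for q in ['pink_brush','fork']:
   for p,px,Y in find(cam,P,q):
    Y=Y[(Y[:,2]>.118)&(Y[:,2]<.17)]; Q=(Y[:,:2]-[.502,.0193])@M
    print(cam,q,p,px,len(Y),np.percentile(Q,[2,98],axis=0).ravel(),np.percentile(Y[:,2],[2,50,98]))
save('end',np.hstack(ims))
E
```

```text
time_s: 35.12
tcp_pos: [0.5341, 0.0005, 0.2527]
eef_rot: [180.0, -0.0, -84.1]
contact_force: [0.8, 1.2, 0.0]
gripper_width: 0.0262
gripper_force: 0.0
time_s: 35.75
tcp_pos: [0.5339, 0.2442, 0.2808]
eef_rot: [-180.0, 0.0, -83.9]
contact_force: [-0.1, -0.9, -0.6]
gripper_width: 0.0266
gripper_force: 0.0
bar ((0.43592435121536255, 0.01088625192642212), (0.012774579226970673, 0.09807313978672028), 6.046389579772949) 0.19871937938787623
side pink_brush 0.56 [359.6, 294.0] 1153 [ 0.0123 -0.0869  0.0458  0.0877] [0.1229 0.1441 0.1495]
side fork 0.56 [327.9, 311.6] 435 [-0.0364 -0.0818 -0.0221  0.0184] [0.1248 0.1299 0.1357]
bar ((0.4325692355632782, 0.01891828328371048), (0.016901498660445213, 0.09383083879947662), 8.934133529663086) 0.1983734529489045
scene pink_brush 0.76 [362.3, 159.3] 402 [ 0.0114 -0.0808  0.0463  0.0802] [0.1208 0.1394 0.1478]
scene fork 0.42 [357.3, 185.6] 102 [-0.0414 -0.0797 -0.0158  0.0728] [0.1184 0.1231 0.1287]
```

View pics/end.png

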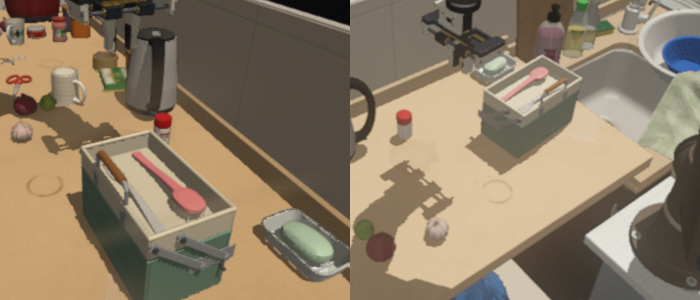

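The picture shows the brush flat in the tray beside the fork, the tray shut, and the robot clear of everything. I'll hand the job in.

```bash
python3 -c "
from plant import r
print(r.close_job())"
```

```text
the job is handed in; nothing more can be done
None
```

I handed the job in at about 36 s, before any verdict was returned: the last pictures show the tray shut with the brush beside the fork, and both jars stood upright in their own cells when last seen, just before the tray was lowered.

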